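Load the speaker battery into its charging dock

TASK

Push the black battery pack along the white dock's deck, over the orange lip and against the sprung contact, until it drops into the blue charging bay behind the lip, and press it gently down so that it lies flat on the bay floor, held by the lip. Slide it, do not lift it off the dock; never press hard on the pack or the dock (stay under 25 N), leave the pen cup, tape roll and stapler where they are, and let go of everything at the end.

Things in the scene. Friction and masses are not known exactly. Their poses are not given: they have to be found in the camera images.
- dock: White charging dock fixed to the desk, 110 mm wide. Origin at desk height on its centre line; x is the push direction (open end to bay), y left, z up. Coordinates in all entries are mm in this frame. s is the clamping shift of the blue cradle (orange lip, bay, contact, hood) along x: unknown, NOT measured, -10 to +10.
- deck_mid (a point): Point (-95, 0, 30) on the dock's flat deck, on which the pack starts. Deck: x = -150 to the lip, top z = 30. Grey guide rails (top z = 38) stand either side: parallel and 60 mm apart from x = -43 on, flaring to 90 mm apart at x = -103.
- lip_nominal (a point): Point (0, 0, 33): the orange lip's bay-side top edge if s were 0 (it is truly at x = s). The lip crosses the channel: ramp up from the deck at x = -15+s, flat top z = 33 from -6+s to s, sheer drop at s to the bay floor z = 28. Push height must clear its top. Home, the pack lies from x = s to 80+s, top z = 44.
- contact_nominal (a point): Point (74, 0, 36): free face of the brass sprung contact if s were 0 (truly 74+s). It resists with 2 N at first touch, 1 N more per mm. The pack's rear edge passes the lip at 6 mm travel (8 N); at 10 mm (12 N) the pack meets a hard stop. Blue hood above from x = 72+s, underside z = 47, top z = 52.
- bay_nominal (a point): Point (40, 0, 28): middle of the bay floor if s were 0. Pushed in against the spring, the pack's rear clings to the pusher and does not fall by itself; if the pusher just draws back, the spring throws the pack back onto the lip. Move the pusher down while still pushing: it takes the rear down behind the lip, where it stays caught.
- pack_mid (a point): Centre of the black battery pack: 80 long (x, brass strip leads), 56 wide, 16 mm thick, 0.1 to 0.2 kg, yellow patch on top near its rear. It starts flat on the deck, roughly in line (z = 38); home, z = 36. As it see-saws over the lip its rear underside rises to z = 40 or so, then sinks to 33 at the lip's edge.
- pen_cup: Blue ceramic pen cup, 76 mm across, 95 mm tall, standing on the desk beside the dock; origin at the centre of its underside. To be left alone.
- tape_roll: Amber roll of tape lying flat, 84 mm across, 24 mm high; origin at the centre of its underside. To be left alone.
- stapler: Red and black stapler, 130 mm long (its x axis), 34 mm wide, 47 mm high; origin at the centre of its underside. To be left alone.
There are look-alikes about, which are no part of the job. What is shaped like the part that bears pack_mid but turquoise is not meant.

How it is judged (in metres and radians):
On the way:
1. the pack is nose down over the lip, more than half of it in the bay (x of pack_mid in the frame of dock between 0.008 and 0.056 m and angle between pack_mid's own z axis and vertical above 0.04 rad), for 0.1 s.
At the end, for the whole second after the job is handed in: The pack lies in the bay behind the lip, flat within 0.03 rad (1.7 degrees) and its centre less than 37.2 mm above the dock's underside (36 mm when fully home), between 27 and 54.5 mm beyond the dock's origin along the push direction, within 5 mm of its centre line, at rest (x of pack_mid in the frame of dock between 0.027 and 0.0545 m and y of pack_mid in the frame of dock between -0.005 and 0.005 m and z of pack_mid in the frame of dock below 0.0372 m and angle between pack_mid's own z axis and vertical below 0.03 rad and linear speed of pack below 0.01 m/s); the robot touches nothing.
It fails at once if the robot presses on the pack with more than 25 N (contact force between the fingers and pack above 25 N).
It fails at once if the robot presses on the dock with more than 25 N (contact force between any of the arm, the fingers and dock above 25 N).
It fails at once if the pack is lifted off the dock (centre more than 65 mm above the dock's underside) (z of pack_mid in the frame of dock above 0.065 m).
It fails at once if the pen cup, tape roll or stapler is moved more than 15 mm (distance of any of pen_cup, tape_roll, stapler from where it was at the start of the episode above 0.015 m).
It also fails if it takes over 72 s, if anything falls off the work surface, if the arm or the gripper's body presses on something with over 40 N, if the wrist force passes 120 N, or if a joint passes its speed limit or range.

ROBOT

A 6-joint arm with a two-finger parallel gripper is mounted at the origin on the work surface. World frame = base frame: x ahead of the robot, y to its left, z up, the work surface at z = 0. Lengths are in mm, angles in rad, forces in N, time in s.
With the tool pointing down it reaches from about 400 to 925 mm from the base axis. Payload 12.5 kg.
Tool frame: the origin (TCP) lies at the very end of the fingers, on their centre line; the grasp point (between the pads) lies env.grip_point_offset behind it (env.grip_point_offset is the distance from the TCP to the grasp point, in mm); y points along the fingers, z is the direction in which the jaws open and shut, and the axes are right-handed (so a half turn about y gives the same grasp; the last joint's range is limited). The gripper opens to 95 mm and grips with 3 to 60 N. Pads are 20 mm wide; open, the fingers measure 119 mm over their backs; the gripper's body (75 mm by 180 mm) begins 59 mm behind the grasp point.
Start: joints at [1.222, 0.491, 1.559, -0, 1.092, -0.106], TCP at [150.245, 606.69, 214.661] pointing down, gripper open.
Joint ranges: [-3.1, 3.1], [-0.84, 2.19], [0.05, 2.79], [-1.13, 4.28], [0.06, 2.93], [-2.69, 2.69]. Speed limits (rad/s): [2.22, 2.22, 2.79, 3.14, 3.14, 3.14].

INTERFACE

Orientations are given as [roll, pitch, yaw] about the fixed x, y, z axes, in that order (R = Rz(yaw) Ry(pitch) Rx(roll)).
In Python, from cell import readout, read_camera, env, nets gives the robot as it stands.
- The arm moves only by the tool apply_moves, never from a script. Its argument "increments" is a list of rows, each a list of 3 entries, a list of its own where there are three numbers: the shift along the tool's x, y, z in cm, then the turn, a rotation vector about the tool's x, y, z in degrees, then the finger opening in cm, from 0 to 9.51. A call has exactly 5 rows; each row shifts and turns the pose as measured when the row begins, along the tool's axes as they then stand; what a row does not reach is not made up. A row lasts 1/8 s, in which the tool goes at most 62.5 mm and 10.7 degrees, less where a joint would pass 70% of its speed; a pose out of reach is approached as far as the arm can. A call with a gripper value outside its range is refused whole. The fingers move at their own pace and stop on an object; the grip force is fixed at half the most. Time passes only in rows, so rows that do not move let the fingers close, or fill a call up. It gives the time, the measured TCP pose, the force and the opening at its end, in the units of the state.
- readout.state(): the state, without advancing time (a new reading comes with each control period).
- read_camera(name): name is "side" or "top" or "wrist"; returns a dict with "img" (480x640x3 uint8, red, green, blue), "vfov" (degrees; the focal length in pixels is half the picture's height over the tangent of half this angle, whatever the lens; pixels are square), "cx", "cy" (the principal point, pixels), "rvec" (rotation vector, rad) and "tvec" (3), from world to camera coordinates, as OpenCV has them; the wrist camera has in their place "mount" (4x4, takes a point from camera to tool coordinates, whose origin is the TCP and whose axes are the tool frame's). Camera axes: x right, y down, z forward; pixel columns grow to the right and rows downward; lengths in mm; the calibration is good to about 2 mm. The wrist camera is an equidistant fisheye: a pixel r from the principal point sees the ray r / f radians off the axis. A picture is of the moment at which its call begins: read the wrist's pose just before it. There is no depth.
- env.job_done(): hands the job in, once; it reports no verdict.
Trained networks look in a picture, given as the dict that the camera call returned (one of the last four; its "shot" number tells which), for a name from the list of things; names that differ only in an ending like _2 or _b are one class to them, and where a whole thing is asked for, a point or a joint stands for the part that bears it (a point fixed in the world has none). Each returns a list of dicts, best first, with "confidence" (0 to 1); they miss things now and then, are a little off and sometimes report something else, mostly with a low value. They report only what shows in the picture. A call takes as long as a camera call. They do not tell look-alikes from the thing itself.
- nets.look_for(picture, thing): "point" ([x, y, z] in mm, in the coordinates of the camera as it stood for that picture, good to about 4 mm: the middle of the surface that is visible of it).
- nets.mark_of(picture, thing): "point" ([x, y, z] in mm, in the coordinates of the camera as it stood for that picture, good to about 4 mm: a listed point, or the origin of a listed thing).
The state is a dict: "t": time; "joints": joint angles; "qvel": joint speeds; "tau": joint torques, N m; "eef_pos": TCP position; "tcp_rot": TCP orientation; "ft_force": force on the tool from outside, world axes, zero at the start; "moment": the same for the moment, N m; "opening": opening from 0.0 (shut) to 1.0 (fully open).
Only numpy, scipy, OpenCV 4.12 (cv2) and the standard library are available. Lean on these libraries where they do the work, as an engineer would, in place of code of your own. Each camera call takes 0.05 s, during which the arm holds its last target. There are 200 camera calls.

## Working session

There is one attempt and no reset: what is moved stays moved. The work goes in short steps, Python scripts to look and compute and a tool call to move; the robot and the scene stay as the last step left them, time stands still between calls to the robot, and variables do not carry over. Pictures are saved under pics/ and viewed, about 8 in all and at most 12, crops included, and the job is handed in when it is done.

Besides the shell and the picture viewer there is one more tool, called after "Emit:" by a JSON object that holds its "method" and its "body", one argument or row to a line. apply_moves: Moves the arm, as the interface text tells. Its arguments: {"type":"object","properties":{"increments":{"type":"array"}},"required":["increments"]}

```bash
ls; mkdir -p pics
cat > h.py <<'E'
import numpy as np, cv2
from scipy.spatial.transform import Rotation as R
from cell import readout, read_camera, env, nets
def w(pic,p):
    Rm=cv2.Rodrigues(np.array(pic["rvec"],float))[0]; return Rm.T@(np.array(p,float)-np.array(pic["tvec"],float).ravel())
def ray(pic,u,v,z):
    Rm=cv2.Rodrigues(np.array(pic["rvec"],float))[0]; f=240/np.tan(np.radians(pic["vfov"]/2))
    d=Rm.T@np.array([(u-pic["cx"])/f,(v-pic["cy"])/f,1]); c=-Rm.T@np.array(pic["tvec"],float).ravel()
    return c+d*(z-c[2])/d[2]
def proj(pic,P):
    f=240/np.tan(np.radians(pic["vfov"]/2)); Rm=cv2.Rodrigues(np.array(pic["rvec"],float))[0]
    q=np.atleast_2d(P)@Rm.T+np.array(pic["tvec"],float).ravel()
    return q[:,:2]/q[:,2:]*f+[pic["cx"],pic["cy"]]
E
python3 - <<'E'
from h import *
np.set_printoptions(precision=1,suppress=True)
print(readout.state(), env.grip_point_offset)
for n in ("top","side"):
    p=read_camera(n); cv2.imwrite(f"pics/{n}0.png",p["img"][:,:,::-1])
    print(n,p["vfov"],p["cx"],p["cy"],p["tvec"])
    for t in ("dock","deck_mid","lip_nominal","contact_nominal","bay_nominal","pack_mid","pen_cup","tape_roll","stapler"):
        for d in nets.mark_of(p,t)[:3]: print(t,round(d["confidence"],2),w(p,d["point"]),proj(p,w(p,d["point"]))[0])
E
```

```text
pics
{'t': 0.0, 'joints': array([ 1.2,  0.5,  1.6,  0. ,  1.1, -0.1]), 'qvel': array([ 0.,  0., -0.,  0., -0., -0.]), 'tau': array([ -0. , -61.3, -25.8,   0.1,   0. ,  -0. ]), 'eef_pos': array([150.1, 606.4, 214.1]), 'tcp_rot': array([-1.6,  0. , -0.2]), 'ft_force': array([-0.2, -0. ,  0.4]), 'moment': array([-0. ,  0. , -0.1]), 'opening': 0.9974362211920393} 18.8
top 54.344136364501374 318.976766777957 232.60609696705507 [ 62.8 576.2 727.1]
dock 0.57 [642.4 -52.3   0.8] [387.6 193.7]
lip_nominal 0.78 [645.9 -51.7  33.5] [389.4 188.1]
contact_nominal 0.41 [695.1 112.7  -0.5] [288.5 163.6]
pack_mid 0.92 [397.5 -78.8   9.9] [407.  344.7]
pack_mid 0.88 [548.1 -33.6  37.4] [379.  249.7]
pack_mid 0.83 [475.2 120.4  10.9] [282.6 295.6]
pen_cup 0.64 [ 503.7 -190.8    1.1] [474.6 277.6]
tape_roll 0.66 [692.2 111.8  -0.5] [289.1 165.3]
stapler 0.91 [ 648.8 -196.    -0.5] [475.  189.3]
side 46.463418239385824 319.85705672702863 245.57958385691163 [573.2  61.3 839.2]
dock 0.74 [641.1 -52.9   1.3] [286.9 219. ]
deck_mid 0.71 [550.4 -30.9  29.3] [340.2 221.9]
lip_nominal 0.9 [638.  -54.9  32.8] [288.3 204.6]
contact_nominal 0.82 [717.8 -60.2  36.6] [240.7 196. ]
bay_nominal 0.68 [684.  -54.6  27. ] [260.7 204.6]
pack_mid 0.94 [472.  118.5  14.5] [383.1 309.4]
pack_mid 0.76 [394.  -80.    9.8] [437.6 218.5]
pack_mid 0.65 [543.5 -30.8  39.5] [344.7 217.8]
pen_cup 0.66 [ 500.6 -186.7    1.8] [376.9 174.1]
tape_roll 0.96 [688.3 108.4   3.3] [236.3 291.7]
stapler 0.61 [ 650.2 -198.9    1.6] [295.9 162.4]
```

View pics/top0.png

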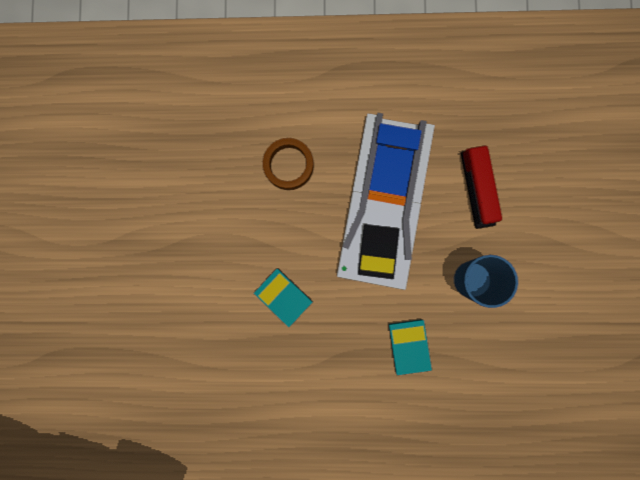

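View pics/side0.png

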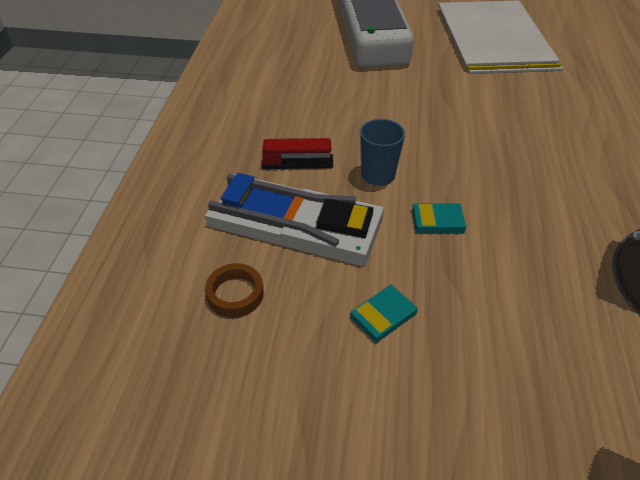

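Run:
```python
from h import *
np.set_printoptions(precision=2,suppress=True)
p=read_camera("top"); im=p["img"]
c=im[100:300,325:445][:,:,::-1]; c=cv2.resize(c,None,fx=3,fy=3,interpolation=cv2.INTER_CUBIC)
cv2.imwrite("pics/crop1.png",c)
hsv=cv2.cvtColor(im,cv2.COLOR_RGB2HSV).astype(int); m=np.zeros(im.shape[:2],bool); m[100:300,325:445]=1
def box(mask,z,name):
    mask=cv2.morphologyEx((mask&m).astype(np.uint8),cv2.MORPH_OPEN,np.ones((2,2)))
    n,l,s,_=cv2.connectedComponentsWithStats(mask); k=1+np.argmax(s[1:,4]); 
    v,u=np.nonzero(l==k); P=np.array([ray(p,a,b,z)[:2] for a,b in zip(u,v)]).astype(np.float32)
    r=cv2.minAreaRect(P); print(name,len(u),r); print(cv2.boxPoints(r))
H,S,V=hsv[...,0],hsv[...,1],hsv[...,2]
box((S<40)&(V>150),30,"white")
box((H<14)&(S>190)&(V>150),33,"orange")
box((V<50),46,"black"); box((H>22)&(H<32)&(S>180)&(V>150),46,"yellow")
print(hsv[197,388],hsv[245,380],hsv[264,377],hsv[165,392],hsv[275,350],hsv[240,440])
```

```text
white 2251 ((558.4495849609375, -34.88465881347656), (108.15025329589844, 129.35940551757812), 79.13626098632812)
[[ 484.74  -75.8 ]
 [ 611.78 -100.18]
 [ 632.16    6.03]
 [ 505.12   30.41]]
orange 4 ((627.9896240234375, -31.04482650756836), (1.5817872285842896, 1.607873558998108), 89.3353500366211)
[[627.18 -31.83]
 [628.78 -31.84]
 [628.8  -30.26]
 [627.19 -30.24]]
black 1066 ((558.8956909179688, -34.692962646484375), (55.02806091308594, 47.99967956542969), 83.62647247314453)
[[531.99 -59.37]
 [579.69 -64.7 ]
 [585.8  -10.01]
 [538.1   -4.68]]
yellow 427 ((524.289306640625, -31.116527557373047), (48.246334075927734, 20.666446685791016), 82.67814636230469)
[[510.97 -53.73]
 [531.46 -56.36]
 [537.61  -8.51]
 [517.11  -5.87]]
[ 14 236 165] [110  31  25] [ 27 220 173] [110 216 143] [113  13 182] [ 16 121 137]
```

View pics/crop1.png

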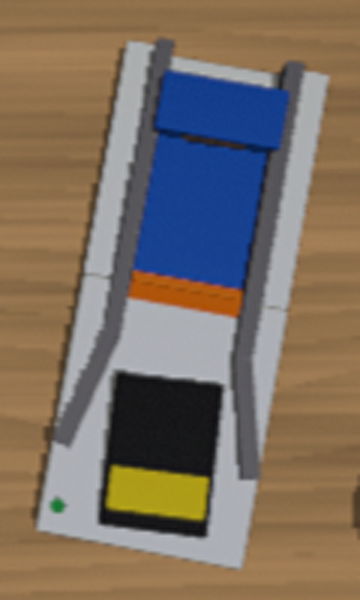

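```bash
cat >> h.py <<'E'
def dockpose(): return np.array(O),YAW
E
python3 - <<'E'
from h import *
np.set_printoptions(precision=1,suppress=True)
p=read_camera("top")
def q(u,v,z): return ray(p,325+(u+.5)/3-.5,100+(v+.5)/3-.5,z)[:2]
NL,NR,FL,FR=q(37,528,30),q(242,568,30),q(126,41,30),q(328,73,30)
print(NL,NR,FL,FR,np.linalg.norm(NL-NR),np.linalg.norm(FL-FR))
ax=(FL+FR-NL-NR)/2;L=np.linalg.norm(ax);yaw=np.arctan2(ax[1],ax[0]);e=ax/L;n=np.array([-e[1],e[0]])
O=(NL+NR)/2+150*e
print("L",L,"yaw",yaw,"perp yaw",np.arctan2(*( (NL-NR+FL-FR)*[-1,1])),"O",O)
def loc(a): a=a-O; return np.array([a@e,a@n])
for nm,u,v,z in [("seamL",97,275,30),("seamR",277,308,30),("lipL",133,271,33),("lipR",243,291,33),("rampL",129,297,30),("rampR",239,317,30),("hoodL",156,133,52),("hoodR",278,150,52),("hoodfarL",165,71,52),("hoodfarR",289,91,52),
 ("prL",100,524,46),("prR",207,537,46),("pfL",116,372,46),("pfR",222,384,46),("railL",60,443,38),("railR",250,478,38)]: print(nm,q(u,v,z),loc(q(u,v,z)))
print(readout.state()["tcp_rot"])
E
```

```text
[507.6  32.2] [486.6 -74.7] [769.3 -17.1] [ 750.1 -124.8] 108.93547889734958 109.39283191665835
L 267.2526502565465 yaw -0.18718242595121923 perp yaw -0.1847604541861566 O [644.5 -49.1]
seamL [641.8  -0.4] [-11.7  47.4]
seamR [623.4 -95.3] [-12.1 -49.3]
lipL [643.3 -19.3] [-6.7 29.1]
lipR [632.2 -77.1] [ -6.9 -29.8]
rampL [629.9 -17.3] [-20.3  28.6]
rampR [618.8 -75.3] [-20.4 -30.5]
hoodL [712.6 -30.7] [63.4 30.8]
hoodR [702.8 -93.6] [ 65.6 -32.8]
hoodfarL [745.5 -35.7] [96.7 31.9]
hoodfarR [734.  -99.8] [ 97.3 -33.1]
prL [509.8  -0.1] [-141.4   23.1]
prR [503.1 -54.8] [-137.9  -31.9]
pfL [588.3  -9.1] [-62.7  28.9]
pfR [581.8 -63.6] [-59.  -25.9]
railL [552.  20.] [-103.8   50.7]
railR [533.4 -78.4] [-103.7  -49.4]
[-1.6  0.  -0.2]
```

```bash
cat >> h.py <<'E'
O=[644.5,-49.1]; YAW=-0.186
def st(target=None,tz=None):
    s=readout.state(); Rt=R.from_euler("xyz",s["tcp_rot"]); e=np.array([np.cos(YAW),np.sin(YAW)]); n=np.array([-e[1],e[0]])
    d=s["eef_pos"][:2]-O; f=s["ft_force"]
    print("t %.2f tcp local x %.1f y %.1f z %.1f F local %.1f %.1f %.1f open %.3f rot"%(s["t"],d@e,d@n,s["eef_pos"][2],f[:2]@e,f[:2]@n,f[2],s["opening"]),np.round(s["tcp_rot"],4))
    if target is not None:
        g=np.r_[np.array(O)+target[0]*e+target[1]*n,tz]-s["eef_pos"]
        Rg=R.from_euler("xyz",[-np.pi/2,0,YAW])
        print("tool shift cm",np.round(Rt.inv().apply(g)/10,2),"turn deg",np.round(np.degrees((Rt.inv()*Rg).as_rotvec()),2))
E
python3 -c "
from h import *
st([-165,0],150)"
```

```text
t 1.10 tcp local x -607.0 y 553.1 z 214.6 F local -0.1 0.7 0.0 open 0.998 rot [-1.5707  0.     -0.2428]
tool shift cm [ 47.27   6.46 -52.71] turn deg [-0.   -3.25 -0.  ]
```

Emit:
{"method": "apply_moves", "body": {
  "increments": [
    [[4.0,0.3,-4.4],[0,0,0],1.6],
    [[4.0,0.3,-4.4],[0,0,0],1.6],
    [[4.0,0.3,-4.4],[0,0,0],1.6],
    [[4.0,0.3,-4.4],[0,0,0],1.6],
    [[4.0,0.3,-4.4],[0,0,0],1.6]
  ]
}}

```text
t: 1.72
eef_pos: [293.8, 340.9, 198.8]
tcp_rot: [-1.568, -0.001, -0.237]
ft_force: [1.3, 1.1, 0.6]
opening: 0.534
```

Emit:
{"method": "apply_moves", "body": {
  "increments": [
    [[4.0,0.3,-4.4],[0,0,0],1.6],
    [[4.0,0.3,-4.4],[0,0,0],1.6],
    [[4.0,0.3,-4.4],[0,0,0],1.6],
    [[4.0,0.3,-4.4],[0,0,0],1.6],
    [[4.0,0.3,-4.4],[0,0,0],1.6]
  ]
}}

```text
t: 2.35
eef_pos: [440.9, 71.3, 184.7]
tcp_rot: [-1.566, -0.005, -0.236]
ft_force: [0.5, 0.7, -0.4]
opening: 0.171
```

```bash
python3 -c "
from h import *
st([-165,0],100)"
```

```text
t 2.35 tcp local x -222.4 y 80.7 z 184.7 F local 0.4 0.8 -0.4 open 0.171 rot [-1.5657 -0.0055 -0.236 ]
tool shift cm [ 6.09  8.46 -7.82] turn deg [-0.29 -2.86  0.32]
```

Emit:
{"method": "apply_moves", "body": {
  "increments": [
    [[2.0,1.0,-3.8],[0,-1.4,0],1.6],
    [[2.0,1.0,-3.8],[-0.3,-1.4,0.3],1.6],
    [[2.2,2.5,-0.4],[0,0,0],1.6],
    [[0,2.5,0],[0,0,0],1.6],
    [[0,0,0],[0,0,0],1.6]
  ]
}}

```text
t: 2.98
eef_pos: [487.6, -27.5, 113.3]
tcp_rot: [-1.571, -0.004, -0.192]
ft_force: [-0.2, 0.1, -0.7]
opening: 0.168
```

```bash
python3 -c "
from h import *
st([-165,0],43)
p=read_camera('side'); cv2.imwrite('pics/side1.png',cv2.resize(p['img'][120:320,180:440,::-1],None,fx=3,fy=3))"
```

```text
t 2.98 tcp local x -158.2 y -7.8 z 113.3 F local -0.2 0.0 -0.7 open 0.168 rot [-1.5712 -0.0038 -0.1924]
tool shift cm [-0.71  7.03  0.78] turn deg [ 0.02 -0.37  0.22]
```

View pics/side1.png

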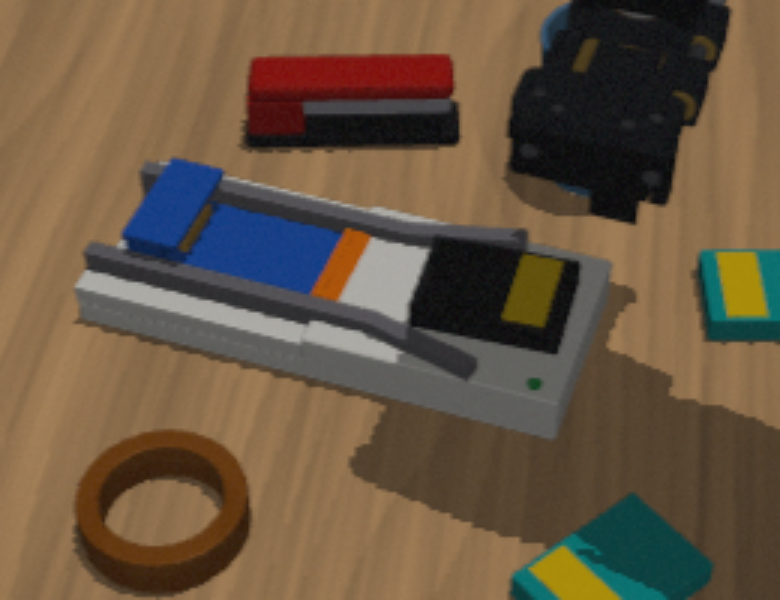

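Emit:
{"method": "apply_moves", "body": {
  "increments": [
    [[-0.7,1.5,0.8],[0,-0.4,0.2],1.6],
    [[0,2.5,0],[0,0,0],1.6],
    [[0,2.0,0],[0,0,0],1.6],
    [[0,0.8,0],[0,0,0],1.6],
    [[0,0,0],[0,0,0],1.6]
  ]
}}

```text
t: 3.65
eef_pos: [486.0, -17.3, 50.6]
tcp_rot: [-1.571, -0.011, -0.183]
ft_force: [-0.2, 0.5, 0.2]
opening: 0.17
```

```bash
python3 -c "
from h import *
st([-165,0],43)"
```

```text
t 3.65 tcp local x -161.7 y 1.9 z 50.6 F local -0.2 0.4 0.2 open 0.170 rot [-1.571  -0.0115 -0.1827]
tool shift cm [-0.34  0.76 -0.19] turn deg [0.01 0.19 0.66]
```

Emit:
{"method": "apply_moves", "body": {
  "increments": [
    [[0,0.8,-0.2],[0,0,0.6],1.6],
    [[0.4,0,0],[0,0,0],1.6],
    [[0.4,0,0],[0,0,0],1.6],
    [[0.4,0,0],[0,0,0],1.6],
    [[0,0,0],[0,0,0],1.6]
  ]
}}

```text
t: 4.28
eef_pos: [499.5, -22.0, 44.1]
tcp_rot: [-1.571, -0.003, -0.183]
ft_force: [0.1, 0.2, 0.2]
opening: 0.17
```

```bash
python3 -c "
from h import *
st([-110,0],43)"
```

```text
t 4.28 tcp local x -147.5 y -0.2 z 44.1 F local 0.0 0.2 0.2 open 0.170 rot [-1.571  -0.0034 -0.1825]
tool shift cm [3.75 0.13 0.01] turn deg [0.01 0.2  0.2 ]
```

Emit:
{"method": "apply_moves", "body": {
  "increments": [
    [[0.5,0.2,0],[0,0.2,0.2],1.6],
    [[0.6,0,0],[0,0,0],1.6],
    [[0.6,0,0],[0,0,0],1.6],
    [[0.6,0,0],[0,0,0],1.6],
    [[0.6,0,0],[0,0,0],1.6]
  ]
}}

```text
t: 4.9
eef_pos: [529.6, -27.6, 42.0]
tcp_rot: [-1.571, 0.001, -0.186]
ft_force: [-0.4, -0.3, 1.2]
opening: 0.171
```

```bash
python3 -c "
from h import *
st([-80,0],43)
p=read_camera('side'); cv2.imwrite('pics/side2.png',cv2.resize(p['img'][120:320,180:440,::-1],None,fx=3,fy=3))"
```

```text
t 4.90 tcp local x -116.9 y -0.1 z 42.0 F local -0.4 -0.4 1.2 open 0.171 rot [-1.571e+00  8.000e-04 -1.863e-01]
tool shift cm [ 3.69 -0.11  0.01] turn deg [ 0.01 -0.02 -0.05]
```

View pics/side2.png

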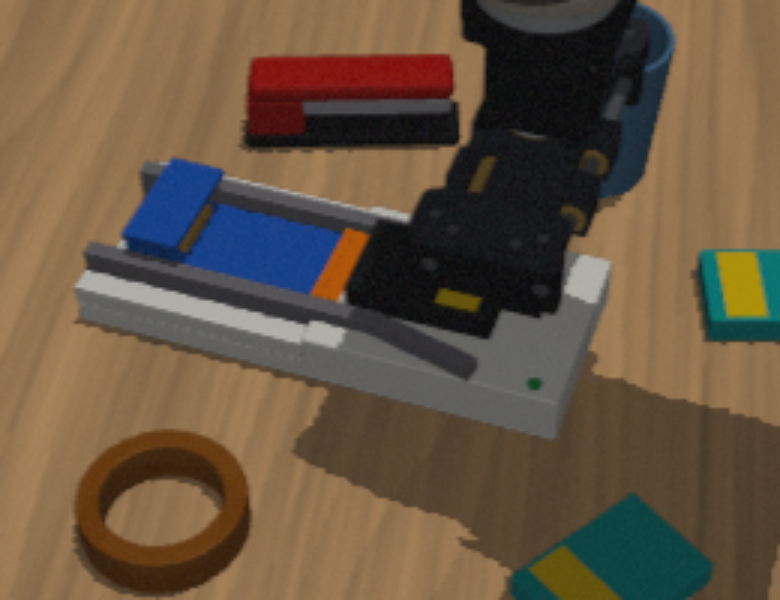

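Emit:
{"method": "apply_moves", "body": {
  "increments": [
    [[0.4,-0.1,0],[0,0,0],1.6],
    [[0.4,0,0],[0,0,0],1.6],
    [[0.4,0,0],[0,0,0],1.6],
    [[0.4,0,0],[0,0,0],1.6],
    [[0.4,0,0],[0,0,0],1.6]
  ]
}}

```text
t: 5.58
eef_pos: [551.1, -31.7, 43.0]
tcp_rot: [-1.571, 0.001, -0.186]
ft_force: [-1.1, -0.1, -0.5]
opening: 0.17
```

```bash
python3 -c "
from h import *
st([-80,0],43)"
```

```text
t 5.58 tcp local x -95.0 y -0.2 z 43.0 F local -1.1 -0.3 -0.5 open 0.170 rot [-1.571e+00  5.000e-04 -1.863e-01]
tool shift cm [1.5  0.   0.02] turn deg [ 0.01 -0.02 -0.03]
```

Emit:
{"method": "apply_moves", "body": {
  "increments": [
    [[0.4,0,0],[0,0,0],1.6],
    [[0.4,0,0],[0,0,0],1.6],
    [[0.4,0,0],[0,0,0],1.6],
    [[0.4,0,0],[0,0,0],1.6],
    [[0.4,0,0],[0,0,0],1.6]
  ]
}}

```text
t: 6.2
eef_pos: [572.1, -35.7, 43.0]
tcp_rot: [-1.571, 0.001, -0.186]
ft_force: [-0.4, 0.6, 0.6]
opening: 0.165
```

Emit:
{"method": "apply_moves", "body": {
  "increments": [
    [[0.3,0,0],[0,0,0],1.6],
    [[0.3,0,0],[0,0,0],1.6],
    [[0.3,0,0],[0,0,0],1.6],
    [[0.3,0,0],[0,0,0],1.6],
    [[0,0,0],[0,0,0],1.6]
  ]
}}

```text
t: 6.82
eef_pos: [585.0, -38.1, 43.0]
tcp_rot: [-1.571, 0.0, -0.186]
ft_force: [-0.1, 0.1, 0.3]
opening: 0.169
```

```bash
python3 -c "
from h import *
st([-40,0],43)
p=read_camera('side'); cv2.imwrite('pics/side3.png',cv2.resize(p['img'][120:320,180:440,::-1],None,fx=3,fy=3))"
```

```text
t 6.83 tcp local x -60.5 y -0.2 z 43.0 F local -0.1 0.1 0.3 open 0.169 rot [-1.571e+00  3.000e-04 -1.863e-01]
tool shift cm [2.05 0.   0.02] turn deg [ 0.01 -0.02 -0.02]
```

View pics/side3.png

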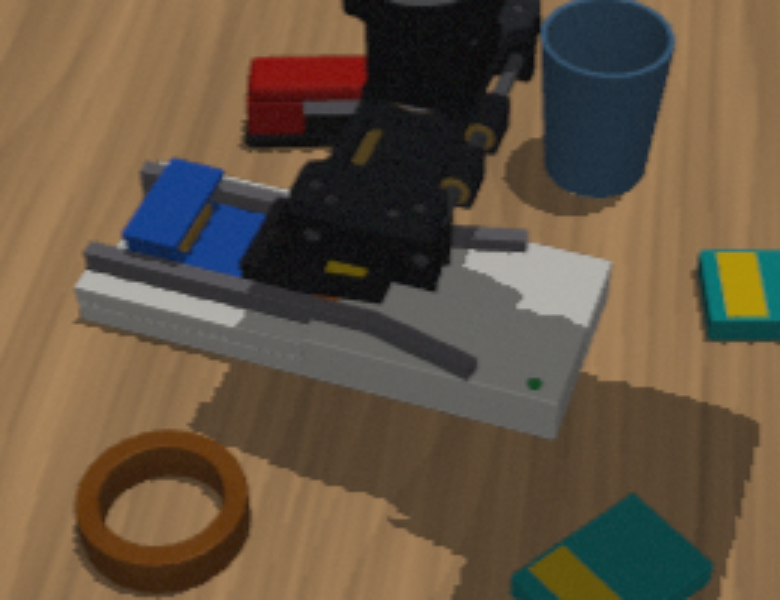

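Emit:
{"method": "apply_moves", "body": {
  "increments": [
    [[0.3,0,0],[0,0,0],1.6],
    [[0.3,0,0],[0,0,0],1.6],
    [[0.3,0,0],[0,0,0],1.6],
    [[0.3,0,0],[0,0,0],1.6],
    [[0.3,0,0],[0,0,0],1.6]
  ]
}}

```text
t: 7.5
eef_pos: [600.4, -41.0, 42.9]
tcp_rot: [-1.571, 0.001, -0.186]
ft_force: [-0.1, 0.6, 0.2]
opening: 0.169
```

Emit:
{"method": "apply_moves", "body": {
  "increments": [
    [[0.3,0,0],[0,0,0],1.6],
    [[0.3,0,0],[0,0,0],1.6],
    [[0.3,0,0],[0,0,0],1.6],
    [[0,0,0],[0,0,0],1.6],
    [[0,0,0],[0,0,0],1.6]
  ]
}}

```text
t: 8.12
eef_pos: [610.1, -42.8, 42.9]
tcp_rot: [-1.571, 0.001, -0.186]
ft_force: [-0.1, 0.7, 0.1]
opening: 0.167
```

```bash
python3 -c "
from h import *
st([-25,0],43)
p=read_camera('side'); cv2.imwrite('pics/side4.png',cv2.resize(p['img'][150:270,180:340,::-1],None,fx=5,fy=5))"
```

```text
t 8.12 tcp local x -35.0 y -0.2 z 42.9 F local -0.2 0.6 0.1 open 0.167 rot [-1.571e+00  6.000e-04 -1.863e-01]
tool shift cm [ 1.   -0.01  0.02] turn deg [ 0.01 -0.02 -0.03]
```

View pics/side4.png

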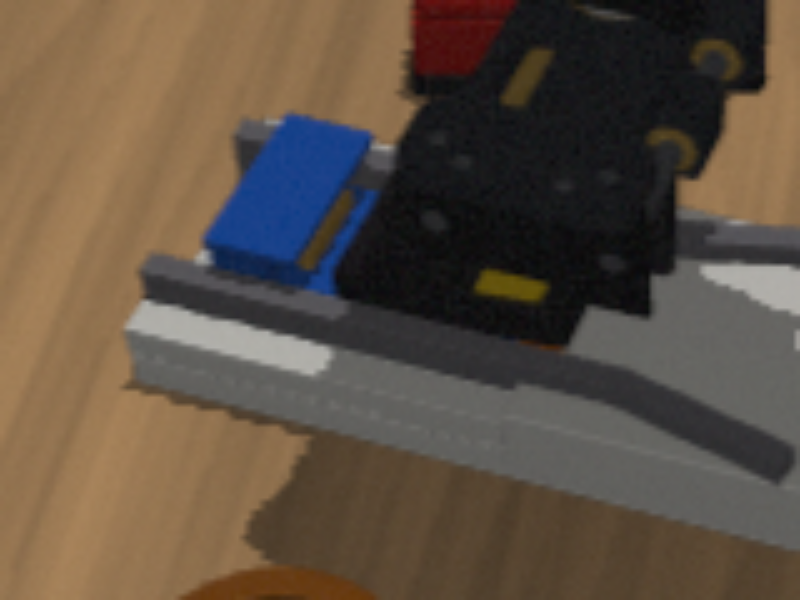

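Emit:
{"method": "apply_moves", "body": {
  "increments": [
    [[0.2,0,0],[0,0,0],1.6],
    [[0.2,0,0],[0,0,0],1.6],
    [[0.2,0,0],[0,0,0],1.6],
    [[0.2,0,0],[0,0,0],1.6],
    [[0,0,0],[0,0,0],1.6]
  ]
}}

```text
t: 8.8
eef_pos: [618.4, -44.4, 42.9]
tcp_rot: [-1.571, 0.001, -0.186]
ft_force: [0.3, -0.8, -0.0]
opening: 0.165
```

```bash
python3 -c "
from h import *
st([-22,0],43)"
```

```text
t 8.80 tcp local x -26.5 y -0.2 z 42.9 F local 0.5 -0.7 -0.0 open 0.165 rot [-1.571e+00  7.000e-04 -1.863e-01]
tool shift cm [ 0.45 -0.01  0.02] turn deg [ 0.01 -0.02 -0.04]
```

Emit:
{"method": "apply_moves", "body": {
  "increments": [
    [[0.15,0,0],[0,0,0],1.6],
    [[0.15,0,0],[0,0,0],1.6],
    [[0.15,0,0],[0,0,0],1.6],
    [[0.15,0,0],[0,0,0],1.6],
    [[0,0,0],[0,0,0],1.6]
  ]
}}

```text
t: 9.43
eef_pos: [623.3, -45.2, 42.6]
tcp_rot: [-1.571, 0.004, -0.186]
ft_force: [-2.9, 0.6, 1.0]
opening: 0.169
```

```bash
python3 -c "
from h import *
st([-22,0],43)"
```

```text
t 9.43 tcp local x -21.6 y -0.1 z 42.6 F local -3.0 0.0 1.0 open 0.169 rot [-1.571   0.0041 -0.1862]
tool shift cm [-0.04 -0.04  0.01] turn deg [ 0.01 -0.01 -0.24]
```

Emit:
{"method": "apply_moves", "body": {
  "increments": [
    [[0.15,0,0],[0,0,-0.2],1.6],
    [[0.15,0,0],[0,0,0],1.6],
    [[0.15,0,0],[0,0,0],1.6],
    [[0.1,0,0],[0,0,0],1.6],
    [[0.1,0,0],[0,0,0],1.6]
  ]
}}

```text
t: 10.05
eef_pos: [626.1, -45.6, 42.3]
tcp_rot: [-1.571, 0.009, -0.186]
ft_force: [-7.8, 2.1, 5.0]
opening: 0.17
```

```bash
python3 -c "
from h import *
st([-14.5,0],43)"
```

```text
t 10.05 tcp local x -18.8 y 0.0 z 42.3 F local -8.0 0.6 5.0 open 0.170 rot [-1.5711  0.0091 -0.1861]
tool shift cm [ 0.43 -0.07 -0.  ] turn deg [ 0.02 -0.   -0.52]
```

Emit:
{"method": "apply_moves", "body": {
  "increments": [
    [[0.2,-0.05,0],[0,0,-0.3],1.6],
    [[0.2,-0.05,0],[0,0,-0.3],1.6],
    [[0.2,-0.03,0],[0,0,-0.3],1.6],
    [[0.2,-0.03,0],[0,0,-0.3],1.6],
    [[0.2,-0.03,0],[0,0,-0.3],1.6]
  ]
}}

```text
t: 10.68
eef_pos: [628.2, -45.9, 41.2]
tcp_rot: [-1.571, 0.002, -0.186]
ft_force: [-9.0, 1.2, -0.1]
opening: 0.167
```

```bash
python3 -c "
from h import *
st([-14.5,0],43)"
```

```text
t 10.68 tcp local x -16.6 y 0.2 z 41.2 F local -9.1 -0.5 -0.1 open 0.167 rot [-1.5714  0.0017 -0.1857]
tool shift cm [ 0.21 -0.18 -0.02] turn deg [ 0.03  0.02 -0.1 ]
```

Emit:
{"method": "apply_moves", "body": {
  "increments": [
    [[0.2,0,0],[0,0,-0.1],1.6],
    [[0.2,0,0],[0,0,0],1.6],
    [[0.2,0,0],[0,0,0],1.6],
    [[0.2,0,0],[0,0,0],1.6],
    [[0.2,0,0],[0,0,0],1.6]
  ]
}}

```text
t: 11.3
eef_pos: [628.3, -45.9, 37.2]
tcp_rot: [-1.572, 0.024, -0.185]
ft_force: [-11.7, 1.8, 6.0]
opening: 0.167
```

```bash
python3 -c "
from h import *
st([-14.5,0],43)"
```

```text
t 11.30 tcp local x -16.5 y 0.2 z 37.2 F local -11.8 -0.4 6.0 open 0.167 rot [-1.5718  0.0244 -0.1855]
tool shift cm [ 0.18 -0.59 -0.02] turn deg [ 0.06  0.03 -1.4 ]
```

Emit:
{"method": "apply_moves", "body": {
  "increments": [
    [[0.25,-0.15,0],[0,0,-0.5],1.6],
    [[0.25,-0.15,0],[0,0,-0.5],1.6],
    [[0.25,-0.1,0],[0,0,-0.5],1.6],
    [[0.25,-0.1,0],[0,0,-0.4],1.6],
    [[0.25,-0.1,0],[0,0,-0.4],1.6]
  ]
}}

```text
t: 11.92
eef_pos: [629.8, -46.1, 38.4]
tcp_rot: [-1.572, 0.011, -0.185]
ft_force: [-11.8, 1.8, 0.1]
opening: 0.169
```

```bash
python3 -c "
from h import *
st([-14.5,0],41)
p=read_camera('side'); cv2.imwrite('pics/side5.png',cv2.resize(p['img'][150:270,180:340,::-1],None,fx=5,fy=5,interpolation=cv2.INTER_CUBIC))"
```

```text
t 11.93 tcp local x -15.0 y 0.2 z 38.4 F local -11.9 -0.4 0.1 open 0.169 rot [-1.5722  0.0111 -0.1853]
tool shift cm [ 0.05 -0.27 -0.02] turn deg [ 0.08  0.04 -0.64]
```

View pics/side5.png

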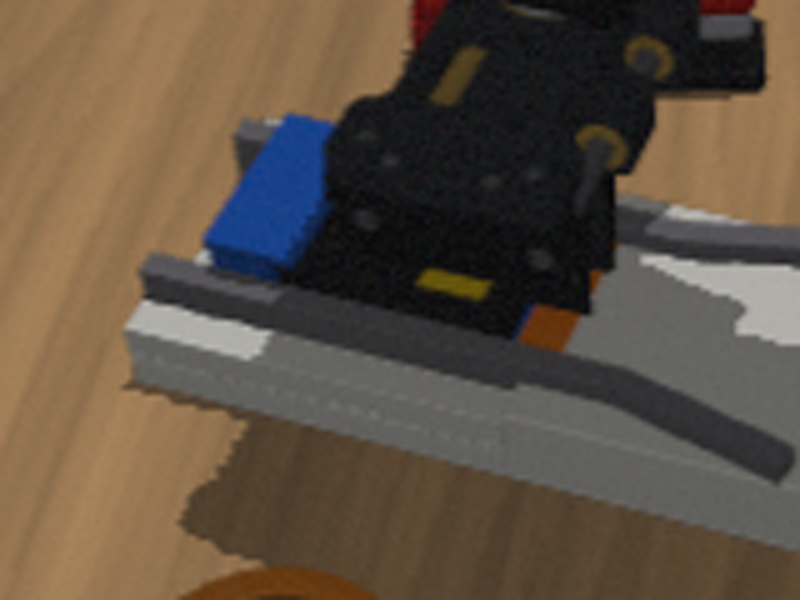

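Emit:
{"method": "apply_moves", "body": {
  "increments": [
    [[0.2,0.1,0],[0,0,-0.3],1.6],
    [[0.2,0.1,0],[0,0,-0.3],1.6],
    [[0.2,0.1,0],[0,0,-0.3],1.6],
    [[0.2,0.05,0],[0,0,-0.3],1.6],
    [[0.2,0,0],[0,0,-0.3],1.6]
  ]
}}

```text
t: 12.6
eef_pos: [629.6, -46.0, 33.3]
tcp_rot: [-1.573, 0.008, -0.185]
ft_force: [-12.6, 1.6, 7.5]
opening: 0.167
```

```bash
python3 -c "
from h import *
st([-14.5,0],34.5)
p=read_camera('side'); cv2.imwrite('pics/side6.png',cv2.resize(p['img'][150:270,180:340,::-1],None,fx=5,fy=5,interpolation=cv2.INTER_CUBIC))"
```

```text
t 12.60 tcp local x -15.2 y 0.3 z 33.3 F local -12.7 -0.8 7.5 open 0.167 rot [-1.5726  0.0083 -0.185 ]
tool shift cm [ 0.07 -0.12 -0.03] turn deg [ 0.1   0.06 -0.47]
```

Emit:
{"method": "apply_moves", "body": {
  "increments": [
    [[-0.1,0,0],[0,0,0],1.6],
    [[-0.1,0,0],[0,0,0],1.6],
    [[-0.1,-0.03,0],[0,0,0],1.6],
    [[-0.1,-0.03,0],[0,0,0],1.6],
    [[0,0,0],[0,0,0],1.6]
  ]
}}

```text
t: 13.28
eef_pos: [626.3, -45.5, 34.4]
tcp_rot: [-1.573, 0.006, -0.185]
ft_force: [-0.3, -0.8, -0.4]
opening: 0.168
```

```bash
python3 -c "
from h import *
st([-40,0],34)
p=read_camera('side'); cv2.imwrite('pics/side7.png',cv2.resize(p['img'][150:270,180:340,::-1],None,fx=5,fy=5,interpolation=cv2.INTER_CUBIC))"
```

```text
t 13.28 tcp local x -18.5 y 0.2 z 34.4 F local -0.1 -0.8 -0.4 open 0.168 rot [-1.5727  0.0057 -0.1853]
tool shift cm [-2.15  0.05 -0.01] turn deg [ 0.11  0.04 -0.33]
```

Emit:
{"method": "apply_moves", "body": {
  "increments": [
    [[-0.7,-0.05,0],[0,0,0],1.6],
    [[-1.0,-0.1,0],[0,0,0],1.6],
    [[-1.0,-1.0,0],[0,0,0],1.6],
    [[0,-2.0,0],[0,0,0],1.6],
    [[0,-1.0,0],[0,0,0],1.6]
  ]
}}

```text
t: 13.95
eef_pos: [596.7, -39.8, 77.8]
tcp_rot: [-1.573, 0.007, -0.185]
ft_force: [-0.7, -0.4, 0.7]
opening: 0.166
```

```bash
python3 -c "
from h import *
st([8,0],62)
p=read_camera('side'); cv2.imwrite('pics/side8.png',cv2.resize(p['img'][150:270,180:340,::-1],None,fx=5,fy=5,interpolation=cv2.INTER_CUBIC))"
```

```text
t 13.95 tcp local x -48.7 y 0.3 z 77.8 F local -0.6 -0.6 0.7 open 0.166 rot [-1.5727  0.0072 -0.1852]
tool shift cm [ 5.68  1.54 -0.03] turn deg [ 0.11  0.05 -0.41]
```

View pics/side8.png

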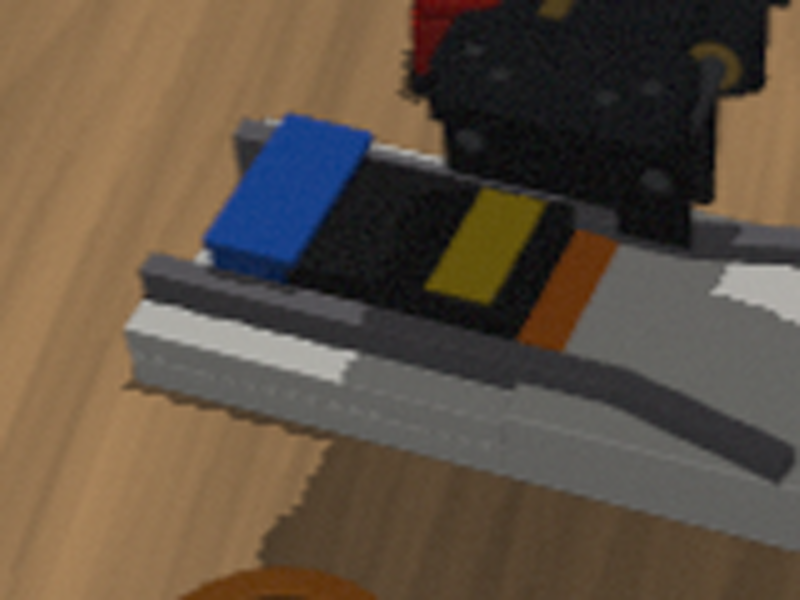

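Emit:
{"method": "apply_moves", "body": {
  "increments": [
    [[2.0,0,0],[0,0,-0.4],1.6],
    [[2.0,0.3,0],[0,0,0],1.6],
    [[1.6,0.6,0],[0,0,0],1.6],
    [[0,1.0,0],[0,0,0],1.6],
    [[0,0.5,0],[0,0,0],1.6]
  ]
}}

```text
t: 14.62
eef_pos: [652.0, -50.1, 53.9]
tcp_rot: [-1.573, -0.001, -0.185]
ft_force: [-0.3, -0.4, 0.4]
opening: 0.171
```

```bash
python3 -c "
from h import *
st([8,0],44)"
```

```text
t 14.62 tcp local x 7.5 y 0.4 z 53.9 F local -0.2 -0.5 0.4 open 0.171 rot [-1.5727e+00 -1.2000e-03 -1.8500e-01]
tool shift cm [ 0.05  0.99 -0.04] turn deg [0.11 0.05 0.07]
```

Emit:
{"method": "apply_moves", "body": {
  "increments": [
    [[0,0.3,0],[0,0,0],1.6],
    [[0,0.2,0],[0,0,0],1.6],
    [[0,0.15,0],[0,0,0],1.6],
    [[0,0.1,0],[0,0,0],1.6],
    [[0,0.1,0],[0,0,0],1.6]
  ]
}}

```text
t: 15.25
eef_pos: [650.8, -49.8, 45.0]
tcp_rot: [-1.573, -0.0, -0.185]
ft_force: [-0.2, 0.2, -0.2]
opening: 0.167
```

```bash
python3 -c "
from h import *
st([8,0],44)"
```

```text
t 15.25 tcp local x 6.3 y 0.5 z 45.0 F local -0.2 0.1 -0.2 open 0.167 rot [-1.5727e+00 -5.0000e-04 -1.8490e-01]
tool shift cm [ 0.17  0.1  -0.05] turn deg [0.11 0.07 0.03]
```

Emit:
{"method": "apply_moves", "body": {
  "increments": [
    [[0,0.05,0],[0,0,0],1.6],
    [[0,0.05,0],[0,0,0],1.6],
    [[0,0.05,0],[0,0,0],1.6],
    [[0,0.05,0],[0,0,0],1.6],
    [[0,0.05,0],[0,0,0],1.6]
  ]
}}

```text
t: 15.88
eef_pos: [650.9, -49.8, 44.3]
tcp_rot: [-1.573, -0.001, -0.185]
ft_force: [-1.9, 1.1, 4.9]
opening: 0.166
```

```bash
python3 -c "
from h import *
st([8,0],44)"
```

```text
t 15.88 tcp local x 6.4 y 0.5 z 44.3 F local -2.1 0.7 4.9 open 0.166 rot [-1.5727e+00 -1.3000e-03 -1.8470e-01]
tool shift cm [ 0.16  0.03 -0.05] turn deg [0.11 0.07 0.08]
```

Emit:
{"method": "apply_moves", "body": {
  "increments": [
    [[0,0.08,0],[0,0,0],1.6],
    [[0,0.08,0],[0,0,0],1.6],
    [[0,0.08,0],[0,0,0],1.6],
    [[0,0.08,0],[0,0,0],1.6],
    [[0,0.08,0],[0,0,0],1.6]
  ]
}}

```text
t: 16.5
eef_pos: [650.9, -49.8, 44.3]
tcp_rot: [-1.573, -0.003, -0.184]
ft_force: [-3.4, -0.1, 8.0]
opening: 0.167
```

```bash
python3 -c "
from h import *
st([8,0],44)"
```

```text
t 16.50 tcp local x 6.4 y 0.5 z 44.3 F local -3.3 -0.8 8.0 open 0.167 rot [-1.5728 -0.0029 -0.1845]
tool shift cm [ 0.16  0.03 -0.05] turn deg [0.12 0.09 0.17]
```

Emit:
{"method": "apply_moves", "body": {
  "increments": [
    [[0,-0.3,0],[0,0,0],1.6],
    [[0,-1.0,0],[0,0,0],1.6],
    [[-2,-3.0,0],[0,0,0],1.6],
    [[-4.0,-3.0,0],[0,0,0],1.6],
    [[-5.0,-3.0,0],[0,0,0],1.6]
  ]
}}

```text
t: 17.12
eef_pos: [541.5, -29.5, 148.9]
tcp_rot: [-1.573, -0.002, -0.185]
ft_force: [0.0, -0.8, 0.7]
opening: 0.168
```

Emit:
{"method": "apply_moves", "body": {
  "increments": [
    [[-4,-1,4.0],[0,0,0],1.6],
    [[-4,0,4],[0,0,0],1.6],
    [[-2,0,4.0],[0,0,0],1.6],
    [[0,0,5],[0,0,0],1.6],
    [[0,0,0],[0,0,0],1.6]
  ]
}}

```text
t: 17.75
eef_pos: [471.1, 161.0, 164.7]
tcp_rot: [-1.571, -0.011, -0.187]
ft_force: [0.6, -1.0, 0.1]
opening: 0.167
```

Run:
```python
from h import *
np.set_printoptions(precision=1,suppress=True)
st()
a=[]
for n in ("side","top"):
    p=read_camera(n); im=p["img"][140:260,190:350] if n=="side" else p["img"][100:220,330:450]
    a.append(cv2.resize(im,(400,300 if n=="side" else 400))[:300])
    for d in nets.mark_of(p,"pack_mid")[:3]:
        q=w(p,d["point"]); e=np.array([np.cos(YAW),np.sin(YAW)]); l=q[:2]-O
        print(n,round(d["confidence"],2),q,"local",l@e,l@[-e[1],e[0]])
cv2.imwrite("pics/fin.png",np.hstack(a)[:,:,::-1])
```

```text
t 17.75 tcp local x -209.2 y 174.4 z 164.7 F local 0.8 -0.8 0.1 open 0.167 rot [-1.6 -0.  -0.2]
side 0.94 [395.5 -84.6   7.4] local -238.18838138247838 -80.9053572006117
side 0.83 [471.8 117.9  12.5] local -200.60099162515445 132.20905228997032
side 0.71 [673.6 -55.1  38.3] local 29.742426707577547 -0.5466040360617103
top 0.82 [678.  -56.4  36. ] local 34.2961059046049 -1.01487748871392
top 0.59 [475.  120.4  11.4] local -197.92523911858672 135.24367179725678
```

View pics/fin.png

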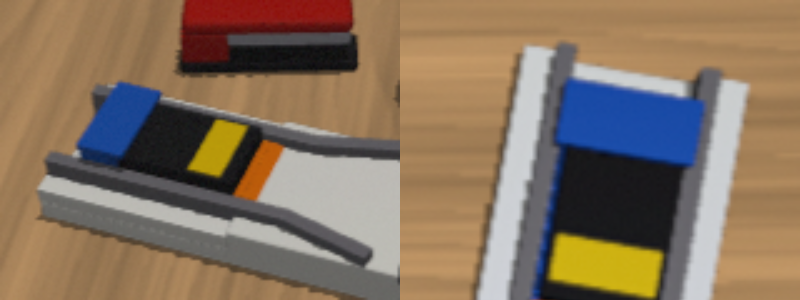

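```bash
python3 -c "
from h import *
print(env.job_done())"
```

```text
the job is handed in; nothing more can be done
None
```

The black pack is in the blue bay, caught behind the orange lip. I slid it along the deck and over the lip, pushed it about 7.5 mm into the sprung contact, and moved the pusher down while still pushing. I then pressed lightly on its rear top, moved the arm clear of everything, and handed the job in at about 18 s of robot time.

**Forces:** The highest readings at the ends of moves were about 15 N while pushing and 9 N while pressing, against the 25 N limit. Force was only read after each move, so peaks in between were not seen.

**Last checks:**
- **Caught:** the push force fell to zero once the pusher drew back from the lip, and the pictures show the pack behind the lip and under the hood.
- **Flat:** the pressing fingers stopped at z = 44.3 mm while the force rose, against 44 mm when fully home. I did not measure the tilt directly.
- **Position:** my top-view estimate put the pack centre at x = 34, y = -1, z = 36 mm in the dock frame.
- **Disagreement:** the side view gave x = 30 and z = 38 mm. Its z would be over the 37.2 mm limit, but that is within the roughly 4 mm error of the detection and does not match the pressing height.
- **Other objects:** I never moved the arm into the pen cup, tape roll or stapler, but I did not re-measure their positions at the end.

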